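# Close the keyed cover of the clinic waste drum

### The arm

A 6-joint arm with a two-finger parallel gripper is mounted at the origin on the work surface. World frame = base frame: x ahead of the robot, y to its left, z up, the work surface at z = 0. Lengths are in m, angles in rad, forces in N, time in s.
With the tool pointing down it reaches from about 0.35 to 0.975 m from the base axis. Payload 4.9 kg.
Tool frame: the origin (TCP) lies on the centre line of the jaws, within the pads' length; the fingertips stand 14 mm ahead of it and the grasp point (between the pads) lies 5 mm behind it; x points along the fingers, z is the direction in which the jaws open and shut, and the axes are right-handed (so a half turn about x gives the same grasp; the last joint's range is limited). The gripper opens to 85 mm and grips with 20 to 120 N. Pads are 22 mm wide; open, the fingers measure 114 mm over their backs; the gripper's body (76 mm by 85 mm) begins 54 mm behind the grasp point. The pads swing forward as they close: fully open they stand 13 mm farther back than shut.
Start: joints at [-1.453, 0.053, 1.613, -0, 1.476, -0.119], TCP at [0.147, -0.608, 0.245] pointing down, gripper open.
Joint ranges: [-3.01, 3.01], [-1.01, 2.22], [0.06, 2.58], [-1.02, 4.17], [0.09, 2.62], [-3.14, 3.14]. Speed limits (rad/s): [2.57, 2.57, 3.14, 3.14, 3.14, 3.14].

### API

Orientations are given as a rotation vector (axis times angle).
In Python, from station import ctrl gives the robot as it stands.
- The arm moves only by the tool move_arm, never from a script. Its argument "increments" is a list that holds one entry, the list of rows, each a list of 4 numbers: the shift along the tool's x, y, z in units of 25 cm (1.0 is 25 cm), then the turn about the tool's x in units of 90 degrees (1.0 is 90 degrees). A call has 1 to 20 rows; each row shifts and turns the commanded pose from where the row before left it, along the tool's axes as they then stand; what a row does not reach is not made up. A row lasts 1/12 s, in which the tool goes at most 41.7 mm and 7.16 degrees, less where a joint would pass 70% of its speed; a pose out of reach is approached as far as the arm can. A call with a number of a shift or a turn outside -1 to 1 is refused whole. A call with a gripper value outside its range is refused whole. "gripper" is the closure, from 0 (fully open) to 1 (shut), set as the call begins (left out, the last holds). The fingers move at their own pace and stop on an object; "squeeze" is the grip in N (left out, the last holds). Time passes only in rows, so rows that do not move let the fingers close. It gives the time, the measured TCP pose, the force and the opening at its end, in the units of the state.
- ctrl.get_obs(): the state, without advancing time (a new reading comes with each control period).
- ctrl.get_image(name): name is "side" or "top"; returns a dict with "pixels" (384x512x3 uint8, red, green, blue), "depth" (384x512 float32, m along the optical axis (not along the pixel's ray), 0 where there is no reading), "K" (3x3 intrinsics, pixels), "extrinsics" (4x4, takes a point from camera to world coordinates). Camera axes: x right, y up, looking along -z (the intrinsics and any distortion apply to the point x, -y, -z); pixel columns grow to the right and rows downward; lengths in m; the calibration is good to about 2 mm. A picture is of the moment at which its call begins.
- ctrl.finish_job(): hands the job in, once; it reports no verdict.
Trained networks look in the newest picture that a camera, given by its name, has taken for a name from the list of things; names that differ only in an ending like _2 or _b are one class to them, and where a whole thing is asked for, a point or a joint stands for the part that bears it (a point fixed in the world has none). Each returns a list of dicts, best first, with "score" (0 to 1); they miss things now and then, are a little off and sometimes report something else, mostly with a low value. They report only what shows in the picture. A call takes as long as a camera call.
- ctrl.trace(camera, target): "region" (384x512 bool, what is visible of it) and "pixel" ([row, column] in pixels, amid what is visible of it).
The state is a dict: "t": time; "q": joint angles; "dq": joint speeds; "effort": joint torques, N m; "tool_pos": TCP position; "tool_rot": TCP orientation; "contact_force": force on the tool from outside, world axes, zero at the start; "wrist_torque": the same for the moment, N m; "opening": finger opening in m.
Only numpy, scipy, OpenCV 4.12 (cv2) and the standard library are available. Lean on these libraries where they do the work, as an engineer would, in place of code of your own. Each camera call takes 0.05 s, during which the arm holds its last target. There are 200 camera calls.

### The job

Close the orange waste drum: with the fingertips push the blue post to turn the white cover clockwise (seen from above) until its notch stands over the green pin on the rim, then press the cover down until it is fully home. The cover is only to be pushed and pressed, never pulled up, and the pill jar, tape roll and specimen pot around it are to stay where they are.

Things in the scene. Friction and masses are not known exactly. Their poses are not given: they have to be found in the camera images.
- drum_top (a point): centre of the rim plane of the orange drum (156 mm across, 110 mm high, fixed to the bench, its axis upright), 110 mm above the work surface; its +x axis points towards the green pin. The drum's place and direction vary.
- pin (a point): top of the green pin fixed on the drum's rim: 10 mm thick with a round dome, standing 9 mm above the rim plane, 58 mm from the drum's axis along the drum's +x. Just outside the cover, at 67 to 77 mm from the axis on the same radius, stands a green block 12 mm wide that stays visible from above and shows where the pin is.
- cover_top (a point): centre of the flat top of the white round cover (128 mm across, 10 mm thick, on the drum's axis). It stands 130 mm above the work surface at the start, with 10 mm of gap to the rim, and 120 mm when fully home. Its +x axis points to the notch; a red stripe on the top runs from the middle to the notch.
- notch (a point): middle of the notch in the cover's edge, at the level of the cover's top, 58 mm from the axis: the notch is about 15 mm wide and open to the outside
- post (a point): centre of the top face of the blue upright post on the cover: 14 mm in diameter, 22 mm tall above the cover's top, 42 mm from the axis, straight opposite the notch. Pushed along its circle it turns the cover (about 2 N); the cover stays at whatever angle it is left.
- cover (a joint): turn of the cover against the drum in rad: 0 when the notch is over the pin, positive anticlockwise seen from above. It starts between 0.5 and 1.9; stops at -0.9 and 2.3. The cover goes down freely within about 0.045 rad of 0; slightly beyond that the domed pin can still guide it in, further off it stops on the pin.
- seat (a joint): how far the cover has been pressed down, in m: 0 at the start, 0.010 fully home, negative if pulled up. A snug fit: it takes about 6 to 10 N to push down, best at its middle, stays where it is left, and comes to a firm stop when home.
- pills: amber pill jar with white cap, 44 mm diameter, 75 mm tall, loose; origin at the centre of its underside; to be left alone
- tape: white roll of tape lying flat, 68 mm diameter, 25 mm tall, loose; origin at the centre of its underside; to be left alone
- pot: white specimen pot with orange cap, 60 mm diameter, 60 mm tall, loose; origin at the centre of its underside; to be left alone

How it is judged:
By the outcome, as a careful person would: the job done as asked, in the order asked, and still so for the second after the job is handed in, with the robot touching nothing.
It also fails if it takes over 45 s, if anything falls off the work surface, if the arm or the gripper's body presses on something with over 40 N, if the wrist force passes 120 N, or if a joint passes its speed limit or range.

## Working session

There is one attempt and no reset: what is moved stays moved. The work goes in short steps, Python scripts to look and compute and a tool call to move; the robot and the scene stay as the last step left them, time stands still between calls to the robot, and variables do not carry over. Pictures are saved under pics/ and viewed, about 8 in all and at most 12, crops included, and the job is handed in when it is done.

Besides the shell and the picture viewer there is one more tool, called after "Call:" as name(argument=value, ...) on one line, values as JSON. move_arm: Moves the arm, as the interface text tells. Shifts and turns lie within -1 to 1; 1 stands for 25 cm of shift or 90 degrees of turn. Its arguments: {"type":"object","properties":{"increments":{"type":"array","items":{"type":"array","items":{"type":"array","items":{"type":"number","minimum":-1,"maximum":1}}}},"gripper":{"type":"number"},"squeeze":{"type":"number"}},"required":["increments"]}

```bash
mkdir -p pics
cat > h.py <<'E'
import numpy as np, cv2
from station import ctrl
def world(im,rc,z=None):
    K=im["K"];T=np.array(im["extrinsics"]);r,c=rc
    d=np.array([(c-K[0][2])/K[0][0],-(r-K[1][2])/K[1][1],-1.])
    if z is None:
        dep=im["depth"][int(round(r)),int(round(c))]; return T[:3,:3]@(d*dep)+T[:3,3]
    w=T[:3,:3]@d; return T[:3,3]+w*(z-T[2,3])/w[2]
def save(im,n): cv2.imwrite(f"pics/{n}.png",im["pixels"][:,:,::-1])
E
python3 - <<'E'
from h import *
o=ctrl.get_obs();print({k:np.round(v,3).tolist() for k,v in o.items()})
for cam in("top","side"):
    im=ctrl.get_image(cam);save(im,cam+"0");print(cam,np.round(im["extrinsics"],3).tolist(),np.round(im["K"],1).tolist())
    for t,z in(("cover",.13),("cover_top",.13),("post",.152),("notch",.13),("pin",.119),("drum_top",.11),("pills",.075),("tape",.025),("pot",.06)):
        for d in ctrl.trace(cam,t)[:2]:
            p=d["pixel"];print(t,round(d["score"],2),np.round(p,1),int(d["region"].sum()),"plane",np.round(world(im,p,z),3),"depth",np.round(world(im,p),3))
E
```

```text
{'t': 0.0, 'q': [-1.453, 0.053, 1.614, 0.0, 1.476, -0.119], 'dq': [-0.001, 0.002, -0.002, -0.0, -0.0, 0.0], 'effort': [-0.001, -39.368, -37.018, -0.0, 0.007, 0.0], 'tool_pos': [0.147, -0.607, 0.244], 'tool_rot': [1.034, 1.313, -1.032], 'contact_force': [-0.338, -0.208, 0.016], 'wrist_torque': [-0.015, 0.054, -0.034], 'opening': 0.086}
top [[0.001, 0.994, -0.111, 0.402], [-1.0, 0.001, 0.006, -0.002], [0.006, 0.111, 0.994, 1.05], [0.0, 0.0, 0.0, 1.0]] [[358.7, 0.0, 259.1], [0.0, 358.7, 189.6], [0.0, 0.0, 1.0]]
cover 0.61 [183.2 273.5] 1862 plane [ 0.521 -0.045  0.13 ] depth [ 0.521 -0.045  0.13 ]
cover_top 0.73 [181.9 273.9] 1903 plane [ 0.525 -0.046  0.13 ] depth [ 0.525 -0.046  0.13 ]
post 0.62 [186.2 272.6] 1953 plane [ 0.511 -0.042  0.152] depth [ 0.514 -0.043  0.129]
notch 0.73 [183.9 277.4] 1858 plane [ 0.52  -0.055  0.13 ] depth [ 0.519 -0.055  0.131]
pin 0.84 [187.4 274.1] 3099 plane [ 0.512 -0.047  0.119] depth [ 0.511 -0.047  0.128]
drum_top 0.93 [183.2 273. ] 3153 plane [ 0.524 -0.045  0.11 ] depth [ 0.521 -0.044  0.13 ]
pills 0.65 [168.9 353.7] 255 plane [ 0.569 -0.269  0.0
[... 535 characters left out ...]
13 -0.037  0.133]
cover_top 0.84 [177.3 265.2] 1253 plane [ 0.519 -0.04   0.13 ] depth [ 0.518 -0.038  0.132]
post 0.61 [178.6 264.9] 1258 plane [ 0.512 -0.011  0.152] depth [ 0.517 -0.032  0.132]
notch 0.59 [177.2 266.9] 1243 plane [ 0.515 -0.041  0.13 ] depth [ 0.515 -0.044  0.128]
pin 0.87 [199.  264.8] 3605 plane [0.498 0.03  0.119] depth [0.501 0.02  0.109]
drum_top 0.81 [196.2 266.6] 3600 plane [0.499 0.009 0.11 ] depth [0.498 0.012 0.113]
pills 0.87 [146.1 270.4] 287 plane [ 0.561 -0.24   0.075] depth [ 0.566 -0.261  0.057]
tape 0.61 [307.4 222.7] 581 plane [0.511 0.316 0.025] depth [0.517 0.302 0.001]
pot 0.6 [158.7 318.5] 426 plane [ 0.408 -0.248  0.06 ] depth [ 0.41  -0.266  0.045]
```

```bash
cat >> h.py <<'E'
def measure(im,zc=.13):
    p=im["pixels"];h=cv2.cvtColor(p,cv2.COLOR_RGB2HSV);H,S,V=[h[...,i].astype(int) for i in range(3)]
    out={}
    R=np.zeros(H.shape,bool);R[130:240,215:330]=1
    for n,m,z in(("blue",(abs(H-112)<15)&(S>100),zc+.022),("green",(abs(H-60)<20)&(S>80),.12),("red",((H<6)|(H>172))&(S>120),zc),("white",(S<60)&(V>140),zc),("orange",(H>=7)&(H<25)&(S>120),.11)):
        m=m&R
        k,l,s,c=cv2.connectedComponentsWithStats(m.astype(np.uint8))
        if k<2: print(n,"none");continue
        i=1+s[1:,4].argmax();ys,xs=np.nonzero(l==i)
        w=world(im,(ys.mean(),xs.mean()),z)
        mz=np.median([world(im,(a,b))[2] for a,b in zip(ys,xs)])
        print(n,s[i].tolist(),"plane",np.round(w,4),"medz",round(mz,3)); out[n]=(w,ys,xs)
    return out
E
python3 - <<'E'
from h import *
im=ctrl.get_image("top");measure(im)
a=cv2.resize(im["pixels"][130:240,210:340],(780,660),interpolation=cv2.INTER_CUBIC)[:600]
cv2.imwrite("pics/crop0.png",a[:,:,::-1])
im=ctrl.get_image("top");b=im["pixels"]
E
```

```text
blue [289, 175, 5, 6, 22] plane [ 0.5326 -0.0876  0.152 ] medz 0.151
green [254, 162, 5, 5, 14] plane [ 5.737e-01 -2.000e-04  1.200e-01] medz 0.121
red [256, 185, 14, 6, 26] plane [ 0.51   -0.0169  0.13  ] medz 0.13
white [215, 130, 115, 110, 9650] plane [ 0.5195 -0.0399  0.13  ] medz -0.0
orange [246, 156, 58, 59, 710] plane [ 0.5071 -0.0441  0.11  ] medz 0.11
```

View pics/crop0.png

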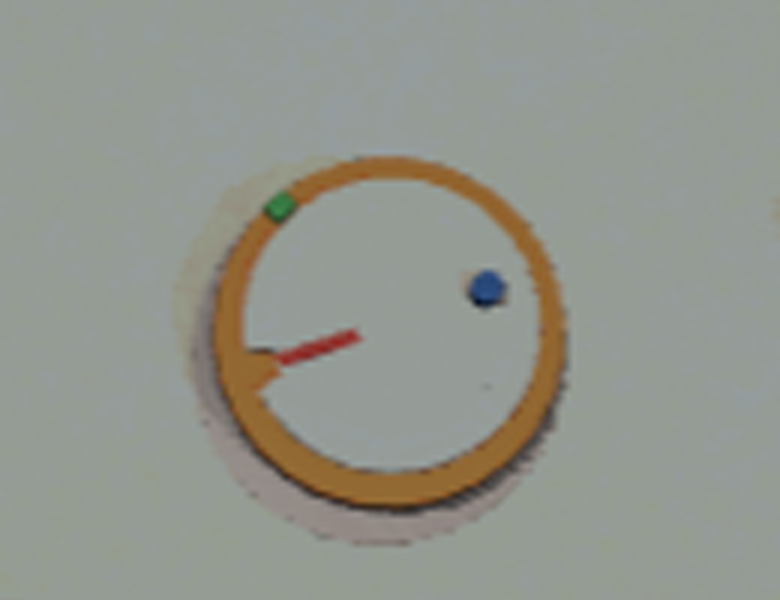

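View pics/side0.png

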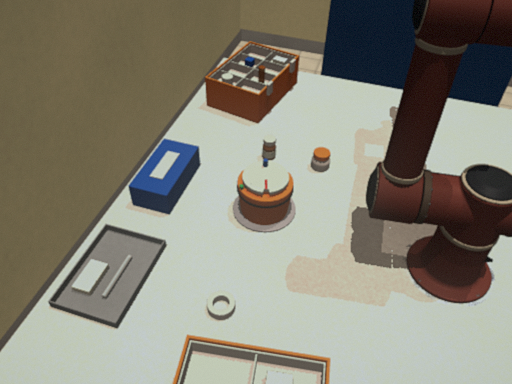

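```bash
cat >> h.py <<'E'
from scipy.spatial.transform import Rotation as Ro
def circ(P):
    from scipy.optimize import least_squares
    r=least_squares(lambda v:np.hypot(P[:,0]-v[0],P[:,1]-v[1])-v[2],[*P.mean(0),.07],loss="soft_l1",f_scale=.001);return r.x
def angles(zc=.13,n=3):
    from collections import defaultdict
    acc=defaultdict(list)
    for _ in range(n):
        im=ctrl.get_image("top");p=im["pixels"].astype(int)
        up=cv2.resize(im["pixels"],None,fx=4,fy=4,interpolation=cv2.INTER_CUBIC)
        h=cv2.cvtColor(up,cv2.COLOR_RGB2HSV);H,S,V=[h[...,i].astype(int) for i in range(3)]
        R=np.zeros(H.shape,bool);R[520:960,860:1320]=1
        px=lambda y,x:((y+.5)/4-.5,(x+.5)/4-.5)
        def comp(m):
            k,l,s,c=cv2.connectedComponentsWithStats((m&R).astype(np.uint8));return l==(1+s[1:,4].argmax())
        cen=lambda m,z:world(im,px(*[a.mean() for a in np.nonzero(m)]),z)[:2]
        g=comp((abs(H-60)<20)&(S>80));b=comp((abs(H-112)<15)&(S>100)&(V>90));r=comp(((H<6)|(H>172))&(S>120))
        o=comp((H>=7)&(H<25)&(S>120))
        acc["g"].append(cen(g,.119));acc["b"].append(cen(b,zc+.022));acc["r"].append(cen(r,zc))
        cs,hi=cv2.findContours((o|g).astype(np.uint8),cv2.RETR_CCOMP,cv2.CHAIN_APPROX_NONE)
        cs=sorted(cs,key=len)[-2:]; cs=sorted(cs,key=lambda c:cv2.contourArea(c))
        for nm,c,z in(("inner",cs[0],zc),("outer",cs[1],.11)):
            acc[nm].append(circ(np.array([world(im,px(y,x),z)[:2] for x,y in c[:,0]])))
    return {k:np.mean(v,0) for k,v in acc.items()}
def report(zc=.13):
    a=angles(zc)
    for k,v in a.items(): print(k,np.round(v,4))
    ang=lambda v:np.arctan2(v[1],v[0])
    wr=lambda x:(x+np.pi)%(2*np.pi)-np.pi
    for nm in("inner","outer"):
        c=a[nm][:2];G=ang(a["g"]-c)
        print(nm,"green r,ang",np.round([np.hypot(*(a["g"]-c)),G],3),"post r,cover",np.round([np.hypot(*(a["b"]-c)),wr(ang(c-a["b"])-G)],3),"stripe r,cover",np.round([np.hypot(*(a["r"]-c)),wr(ang(a["r"]-c)-G)],3),"post-stripe",round(wr(ang(a["r"]-a["b"])-G),3))
    return a
E
python3 - <<'E'
from h import *
report()
o=ctrl.get_obs();print(np.round(Ro.from_rotvec(o["tool_rot"]).as_matrix(),4))
E
```

```text
g [ 5.736e-01 -3.000e-04]
b [ 0.5336 -0.0878]
r [ 0.51   -0.0165]
inner [0.5686 0.0011 0.0034]
outer [ 0.5188 -0.0488  0.0745]
inner green r,ang [ 0.005 -0.276] post r,cover [0.096 1.471] stripe r,cover [ 0.061 -2.574] post-stripe 2.166
outer green r,ang [0.073 0.725] post r,cover [0.042 1.208] stripe r,cover [0.033 1.111] post-stripe 1.165
[[-0.      0.9721  0.2346]
 [-0.      0.2346 -0.9721]
 [-1.     -0.      0.    ]]
```

Call:
move_arm(increments=[[[0,0,0,-0.076],[0,0,0,-0.076],[0,0,0,-0.076],[0,0,0,-0.076],[0,0,0,-0.076],[0,0,0,-0.076],[0,0,0,-0.076],[0,0,0,-0.076],[0,0,0,-0.076]]], gripper=0.65)

```text
t: 2.0
tool_pos: [0.1466, -0.6075, 0.2453]
tool_rot: [0.199, 1.562, -0.199]
contact_force: [0.3, 1.0, -0.1]
opening: 0.0301
```

Call:
move_arm(increments=[[[0,0.06,0.024,0],[0,0.12,0.048,0],[0,0.12,0.048,0],[0,0.12,0.048,0],[0,0.12,0.048,0],[0,0.12,0.048,0],[0,0.12,0.048,0],[0,0.12,0.048,0],[0,0.12,0.048,0],[0,0.12,0.048,0],[0,0.12,0.048,0],[0,0.12,0.048,0],[0,0.12,0.048,0],[0,0.12,0.048,0],[0,0.12,0.048,0],[0,0.12,0.048,0],[0,0.12,0.048,0],[0,0.12,0.048,0],[0,0.12,0.048,0],[0,0.12,0.048,0]]])

```text
t: 3.67
tool_pos: [0.5233, -0.0999, 0.2454]
tool_rot: [0.205, 1.561, -0.205]
contact_force: [-0.1, -0.7, -0.0]
opening: 0.0303
```

Call:
move_arm(increments=[[[0,0.06,0.024,0],[0,0,0,0],[0,0,0,0]]])

```text
t: 3.92
tool_pos: [0.5324, -0.0882, 0.2452]
tool_rot: [0.203, 1.562, -0.203]
contact_force: [-0.0, -0.5, -0.8]
opening: 0.0301
```

```bash
cat >> h.py <<'E'
def to(x,y):
    o=ctrl.get_obs();p=o["tool_pos"];M=Ro.from_rotvec(o["tool_rot"]).as_matrix()
    print("t",round(o["t"],2),"tcp",np.round(p,4),"open",round(float(o["opening"]),4),"F",np.round(o["contact_force"],1),"z axis",np.round(M[:,2],3),"x axis",np.round(M[:,0],3))
    d=M.T@np.array([x-p[0],y-p[1],0]);print("units y,z",np.round(d/.25,4))
E
python3 -c "
from h import *
to(.533,-.088)
im=ctrl.get_image('side');save(im,'side1')"
```

```text
t 3.92 tcp [ 0.5324 -0.0882  0.2452] open 0.0301 F [-0.  -0.5 -0.8] z axis [ 0.967 -0.256 -0.001] x axis [-0.001 -0.    -1.   ]
units y,z [-0.      0.0013  0.0023]
```

Call:
move_arm(increments=[[[0.06,0,0,0],[0.07,0,0,0],[0.07,0,0,0],[0.06,0,0,0],[0.04,0,0,0],[0.03,0,0,0],[0.02,0,0,0],[0.02,0,0,0],[0,0,0,0]]])

```text
t: 4.72
tool_pos: [0.5323, -0.0894, 0.1523]
tool_rot: [0.204, 1.562, -0.204]
contact_force: [-0.5, -0.3, -1.0]
opening: 0.0298
```

```bash
python3 -c "
from h import *
to(.533,-.088)
im=ctrl.get_image('side');a=cv2.resize(im['pixels'][120:240,200:330],(780,720))[:600];cv2.imwrite('pics/side2.png',a[:,:,::-1])
C=np.array([.520,-.048]);z=np.array([.967,-.256]);y=np.array([.256,.967])
off=(.0301/2-.007)
prev=np.array([.5324,-.0882])
for a in np.linspace(-1.25,-2.412,13):
    P=C+.042*np.array([np.cos(a),np.sin(a)])-z*off
    d=P-prev;prev=P;print(round(a,3),np.round(P,4),'y,z',np.round([d@y/.25,d@z/.25],4))"
```

```text
t 4.72 tcp [ 0.5323 -0.0894  0.1523] open 0.0298 F [-0.5 -0.3 -1. ] z axis [ 0.966 -0.257 -0.001] x axis [-0.001  0.    -1.   ]
units y,z [-0.      0.0061  0.0013]
-1.25 [ 0.5255 -0.0858] y,z [ 0.0022 -0.0293]
-1.347 [ 0.5215 -0.0869] y,z [-0.0082 -0.014 ]
-1.444 [ 0.5175 -0.0876] y,z [-0.0068 -0.0148]
-1.54 [ 0.5135 -0.0879] y,z [-0.0054 -0.0153]
-1.637 [ 0.5094 -0.0878] y,z [-0.0039 -0.0158]
-1.734 [ 0.5054 -0.0874] y,z [-0.0023 -0.0161]
-1.831 [ 0.5014 -0.0865] y,z [-0.0008 -0.0162]
-1.928 [ 0.4975 -0.0853] y,z [ 0.0008 -0.0162]
-2.025 [ 0.4938 -0.0837] y,z [ 0.0024 -0.0161]
-2.122 [ 0.4902 -0.0817] y,z [ 0.0039 -0.0158]
-2.218 [ 0.4869 -0.0794] y,z [ 0.0054 -0.0153]
-2.315 [ 0.4838 -0.0768] y,z [ 0.0069 -0.0147]
-2.412 [ 0.4809 -0.0739] y,z [ 0.0083 -0.014 ]
```

View pics/side2.png

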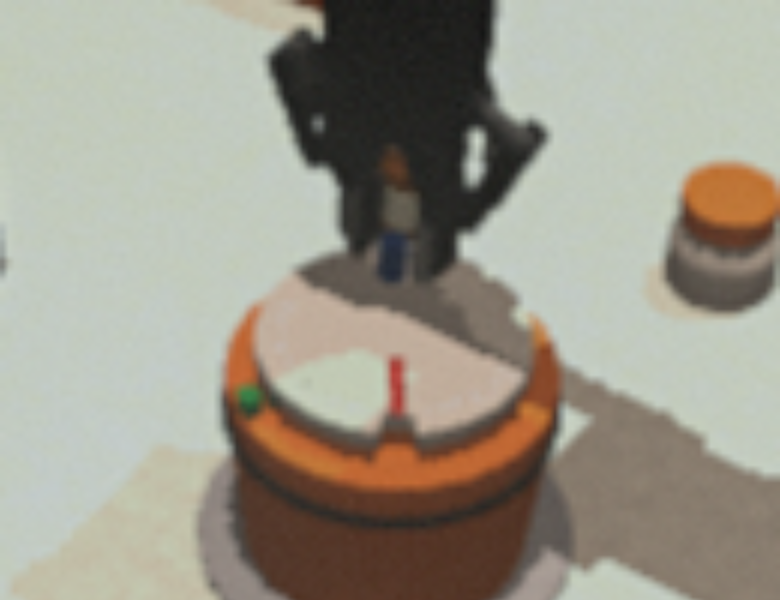

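Call:
move_arm(increments=[[[0,0.003,-0.008,0],[0,0.002,-0.008,0],[0,0,-0.007,0],[0,0,-0.007,0],[0,-0.004,-0.007,0],[0,-0.004,-0.007,0],[0,-0.0035,-0.0075,0],[0,-0.0035,-0.0075,0],[0,-0.0025,-0.0075,0],[0,-0.0025,-0.0075,0],[0,-0.002,-0.008,0],[0,-0.002,-0.008,0],[0,-0.001,-0.008,0],[0,-0.001,-0.008,0],[0,0,0,0]]])

```text
t: 6.02
tool_pos: [0.505, -0.0871, 0.1525]
tool_rot: [0.204, 1.562, -0.203]
contact_force: [1.5, -0.1, 0.1]
opening: 0.03
```

```bash
python3 -c "
from h import *
to(.5054,-.0874)"
```

```text
t 6.02 tcp [ 0.505  -0.0871  0.1525] open 0.03 F [ 1.5 -0.1  0.1] z axis [ 0.967 -0.257 -0.001] x axis [-0.001  0.001 -1.   ]
units y,z [-0.     -0.0007  0.0019]
```

Contact is as planned (1.5 N). Continue to just short of the target.

Call:
move_arm(increments=[[[0,-0.001,-0.007,0],[0,0,-0.008,0],[0,0,-0.008,0],[0,0.001,-0.008,0],[0,0.001,-0.008,0],[0,0.001,-0.008,0],[0,0.002,-0.008,0],[0,0.002,-0.008,0],[0,0.0025,-0.0075,0],[0,0.003,-0.0075,0],[0,0.0035,-0.007,0],[0,0.0035,-0.007,0],[0,0,0,0],[0,0,0,0]]])

```text
t: 7.18
tool_pos: [0.4843, -0.0768, 0.1527]
tool_rot: [0.204, 1.562, -0.203]
contact_force: [-0.4, 0.1, -0.6]
opening: 0.0298
```

```bash
python3 -c "
from h import *
to(.4838,-.0768)
im=ctrl.get_image('side');a=cv2.resize(im['pixels'][120:240,200:330],(780,720))[:600];cv2.imwrite('pics/side3.png',a[:,:,::-1])"
```

```text
t 7.18 tcp [ 0.4843 -0.0768  0.1527] open 0.0298 F [-0.4  0.1 -0.6] z axis [ 0.967 -0.256 -0.001] x axis [-0.001  0.001 -1.   ]
units y,z [ 0.     -0.0006 -0.002 ]
```

View pics/side3.png

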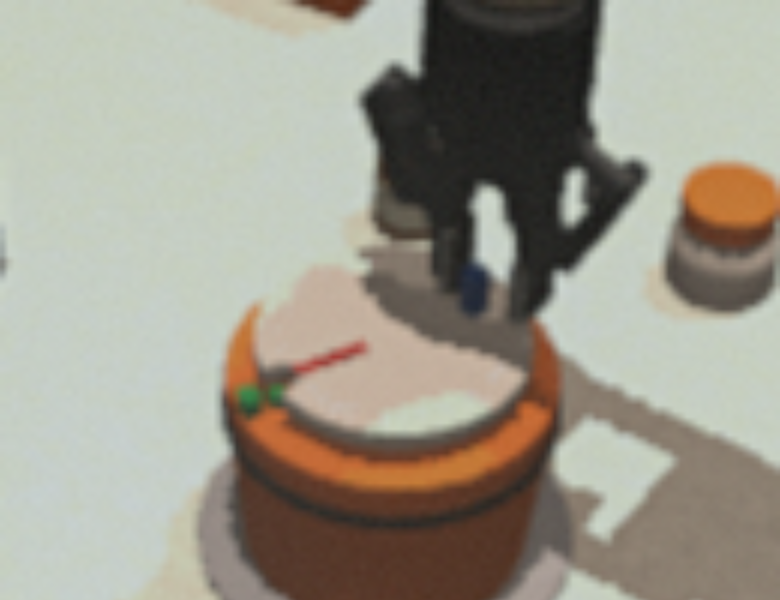

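Call:
move_arm(increments=[[[0,0,0.016,0],[-0.06,0,0,0],[-0.1,0,0,0],[-0.1,0,0,0],[-0.1,0,0,0],[0,-0.1,0,0],[0,-0.14,0,0],[0,-0.14,0,0],[0,-0.14,0,0],[0,-0.14,0,0],[0,-0.14,0,0],[0,-0.14,0,0],[0,-0.1,0,0],[0,0,0,0]]])

```text
t: 8.4
tool_pos: [0.4204, -0.3332, 0.2425]
tool_rot: [0.207, 1.562, -0.208]
contact_force: [-0.3, -0.0, 1.2]
opening: 0.0301
```

```bash
python3 -c "
from h import *
to(.4838,-.0768)
report()
im=ctrl.get_image('top');a=cv2.resize(im['pixels'][130:240,210:340],(780,660),interpolation=cv2.INTER_CUBIC)[:600];cv2.imwrite('pics/top3.png',a[:,:,::-1])"
```

```text
t 8.4 tcp [ 0.4204 -0.3332  0.2425] open 0.0301 F [-0.3 -0.   1.2] z axis [ 0.965 -0.261 -0.001] x axis [-0.001 -0.001 -1.   ]
units y,z [-9.0000e-04  1.0562e+00 -2.3200e-02]
g [ 5.737e-01 -3.000e-04]
b [ 0.4914 -0.0786]
r [ 0.5435 -0.0242]
inner [ 0.5709 -0.0019  0.0058]
outer [ 0.5178 -0.0489  0.0742]
inner green r,ang [0.003 0.535] post r,cover [0.111 0.232] stripe r,cover [ 0.035 -2.994] post-stripe 0.272
outer green r,ang [0.074 0.716] post r,cover [0.04  0.128] stripe r,cover [0.036 0.049] post-stripe 0.091
```

View pics/top3.png

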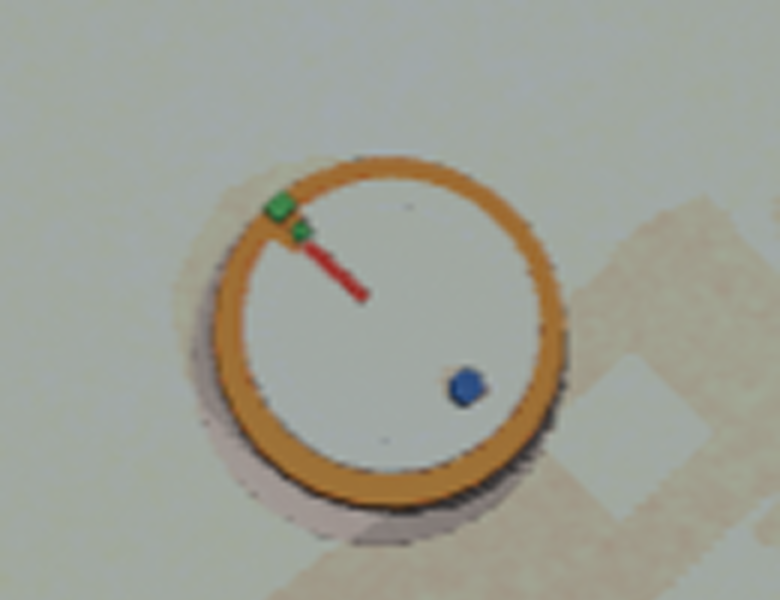

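Call:
move_arm(increments=[[[0,0.098,-0.005,0],[0,0.14,0,0],[0,0.14,0,0],[0,0.14,0,0],[0,0.14,0,0],[0,0.14,0,0],[0,0.14,0,0],[0,0.08,0,0],[0,0.04,0,0],[0,0,0,0],[0,0,0,0]]])

```text
t: 9.52
tool_pos: [0.4883, -0.0731, 0.2427]
tool_rot: [0.202, 1.562, -0.203]
contact_force: [0.1, 0.1, -0.5]
opening: 0.0297
```

```bash
python3 -c "
from h import *
to(.4885,-.0775)"
```

```text
t 9.52 tcp [ 0.4883 -0.0731  0.2427] open 0.0297 F [ 0.1  0.1 -0.5] z axis [ 0.967 -0.255 -0.   ] x axis [-0.    -0.001 -1.   ]
units y,z [ 0.     -0.0169  0.0054]
```

Call:
move_arm(increments=[[[0.04,-0.016,0.005,0],[0.07,0,0,0],[0.07,0,0,0],[0.07,0,0,0],[0.05,0,0,0],[0.03,0,0,0],[0.02,0,0,0],[0.01,0,0,0],[0,0,0,0],[0,0,0,0]]])

```text
t: 10.35
tool_pos: [0.4891, -0.0779, 0.1536]
tool_rot: [0.204, 1.56, -0.204]
contact_force: [0.4, 0.5, 1.1]
opening: 0.0299
```

```bash
python3 -c "
from h import *
to(.4821,-.0743)"
```

```text
t 10.35 tcp [ 0.4891 -0.0779  0.1536] open 0.0299 F [0.4 0.5 1.1] z axis [ 0.966 -0.257  0.001] x axis [ 0.001 -0.    -1.   ]
units y,z [-0.      0.0069 -0.0307]
```

Call:
move_arm(increments=[[[0,0.002,-0.005,0],[0,0.001,-0.005,0],[0,0.001,-0.005,0],[0,0.001,-0.005,0],[0,0.001,-0.004,0],[0,0.001,-0.004,0],[0,0,-0.003,0],[0,0,0,0],[0,0,0,0]]])

```text
t: 11.1
tool_pos: [0.482, -0.0738, 0.1532]
tool_rot: [0.204, 1.56, -0.203]
contact_force: [3.0, 1.9, 0.5]
opening: 0.0299
```

```bash
python3 -c "
from h import *
to(.4821,-.0743)"
```

```text
t 11.1 tcp [ 0.482  -0.0738  0.1532] open 0.0299 F [3.  1.9 0.5] z axis [ 0.967 -0.257  0.001] x axis [ 0.001  0.    -1.   ]
units y,z [ 0.     -0.0017  0.0009]
```

Back off, lift, retreat and check.

Call:
move_arm(increments=[[[0,0,0.016,0],[-0.06,0,0,0],[-0.1,0,0,0],[-0.1,0,0,0],[-0.1,0,0,0],[0,-0.1,0,0],[0,-0.14,0,0],[0,-0.14,0,0],[0,-0.14,0,0],[0,-0.14,0,0],[0,-0.14,0,0],[0,-0.14,0,0],[0,-0.1,0,0],[0,0,0,0]]], gripper=0.65)

```text
t: 12.27
tool_pos: [0.4166, -0.33, 0.2421]
tool_rot: [0.207, 1.564, -0.208]
contact_force: [-0.8, -1.2, -0.5]
opening: 0.0298
```

```bash
python3 -c "
from h import *
to(.5205,-.0481)
a=report()
C=np.array([.5205,-.0481])
for k,s in(('b',-1),('r',1)): v=s*(a[k]-C);print(k,np.hypot(*v),np.arctan2(v[1],v[0])-.732)
v=a['r']-a['b'];print('line',np.arctan2(v[1],v[0])-.732)
im=ctrl.get_image('top');a=cv2.resize(im['pixels'][130:240,210:340],(780,660),interpolation=cv2.INTER_CUBIC)[:600];cv2.imwrite('pics/top4.png',a[:,:,::-1])"
```

```text
t 12.27 tcp [ 0.4166 -0.33    0.2421] open 0.0298 F [-0.8 -1.2 -0.5] z axis [ 0.965 -0.262 -0.003] x axis [-0.003 -0.    -1.   ]
units y,z [-0.0017  1.1972  0.1059]
g [ 5.737e-01 -2.000e-04]
b [ 0.489  -0.0762]
r [ 0.5446 -0.0266]
inner [ 0.5201 -0.0484  0.0653]
outer [ 0.5193 -0.0482  0.077 ]
inner green r,ang [0.072 0.732] post r,cover [ 0.042 -0.002] stripe r,cover [ 0.033 -0.003] post-stripe -0.002
outer green r,ang [0.073 0.722] post r,cover [0.041 0.026] stripe r,cover [ 0.033 -0.015] post-stripe 0.008
b 0.04218987391090269 -0.0027277255111582965
r 0.03228701097553846 -0.0018264599853230479
line -0.0023370114033897105
```

View pics/top4.png

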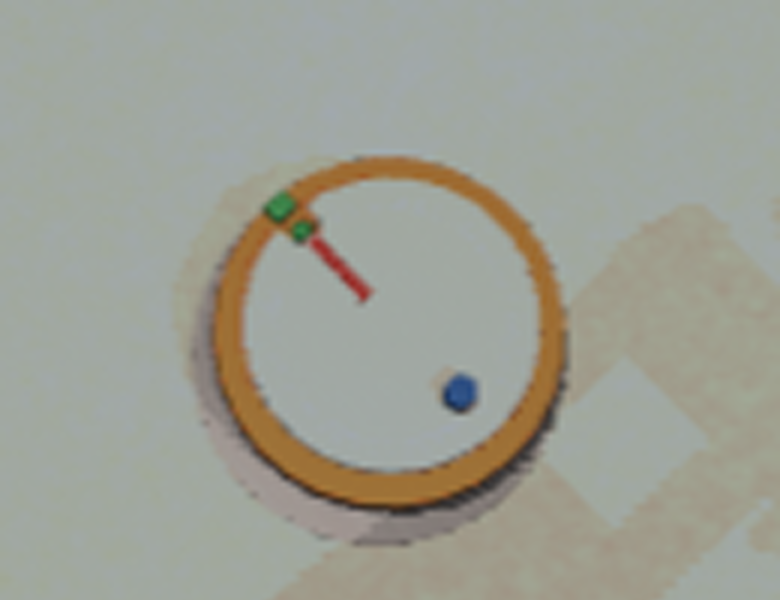

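Call:
move_arm(increments=[[[0,0.09,0.006,0],[0,0.13,0.012,0],[0,0.13,0.012,0],[0,0.13,0.012,0],[0,0.13,0.012,0],[0,0.13,0.012,0],[0,0.13,0.012,0],[0,0.13,0.012,0],[0,0.1,0.01,0],[0,0.06,0.006,0],[0,0.03,0,0],[0,0,0,0],[0,0,0,0]]], gripper=1)

```text
t: 13.55
tool_pos: [0.5203, -0.0451, 0.2427]
tool_rot: [0.202, 1.562, -0.203]
contact_force: [-0.1, 0.1, 0.1]
opening: -0.0001
```

```bash
python3 -c "
from h import *
to(.5205,-.0481)"
```

```text
t 13.55 tcp [ 0.5203 -0.0451  0.2427] open -0.0001 F [-0.1  0.1  0.1] z axis [ 0.967 -0.255 -0.   ] x axis [-0.001 -0.    -1.   ]
units y,z [ 0.     -0.0113  0.0037]
```

Call:
move_arm(increments=[[[0.04,-0.011,0.003,0],[0.07,0,0,0],[0.07,0,0,0],[0.07,0,0,0],[0.05,0,0,0],[0.04,0,0,0],[0.02,0,0,0],[0.01,0,0,0],[0.005,0,0,0],[0,0,0,0],[0,0,0,0]]])

```text
t: 14.47
tool_pos: [0.5213, -0.0486, 0.15]
tool_rot: [0.204, 1.56, -0.204]
contact_force: [0.8, -0.1, 0.7]
opening: -0.0001
```

Call:
move_arm(increments=[[[0.004,0,0,0],[0.004,0,0,0],[0.004,0,0,0],[0.004,0,0,0],[0.004,0,0,0],[0.004,0,0,0],[0,0,0,0]]])

```text
t: 15.05
tool_pos: [0.5207, -0.0484, 0.1434]
tool_rot: [0.204, 1.561, -0.204]
contact_force: [-2.2, 0.7, 1.6]
opening: -0.0004
```

Call:
move_arm(increments=[[[0.004,0,0,0],[0.004,0,0,0],[0.004,0,0,0],[0.004,0,0,0],[0,0,0,0]]])

```text
t: 15.47
tool_pos: [0.5207, -0.0484, 0.1392]
tool_rot: [0.204, 1.561, -0.204]
contact_force: [-2.3, 0.6, 5.2]
opening: 0.0002
```

Call:
move_arm(increments=[[[0.004,0,0,0],[0.004,0,0,0],[0.004,0,0,0],[0,0,0,0]]])

```text
t: 15.8
tool_pos: [0.5207, -0.0484, 0.136]
tool_rot: [0.204, 1.561, -0.204]
contact_force: [-1.6, 0.9, 4.0]
opening: 0.0003
```

Call:
move_arm(increments=[[[0.004,0,0,0],[0.004,0,0,0],[0,0,0,0]]])

```text
t: 16.05
tool_pos: [0.5207, -0.0484, 0.134]
tool_rot: [0.204, 1.561, -0.204]
contact_force: [-2.4, 0.7, 3.5]
opening: 0.0003
```

Call:
move_arm(increments=[[[0.003,0,0,0],[0.003,0,0,0],[0,0,0,0],[0,0,0,0]]])

```text
t: 16.38
tool_pos: [0.5208, -0.0484, 0.1339]
tool_rot: [0.204, 1.561, -0.204]
contact_force: [-5.2, 1.1, 11.4]
opening: -0.0002
```

Call:
move_arm(increments=[[[0.003,0,0,0],[0.002,0,0,0],[0,0,0,0],[0,0,0,0]]])

```text
t: 16.72
tool_pos: [0.5209, -0.0485, 0.1338]
tool_rot: [0.204, 1.561, -0.204]
contact_force: [-8.1, 1.7, 16.6]
opening: 0.0
```

Call:
move_arm(increments=[[[-0.02,0,0,0],[-0.04,0,0,0],[-0.1,0,0,0],[-0.1,0,0,0],[-0.1,0,0,0],[-0.08,0,0,0],[0,-0.1,0,0],[0,-0.14,0,0],[0,-0.14,0,0],[0,-0.14,0,0],[0,-0.14,0,0],[0,-0.14,0,0],[0,-0.14,0,0],[0,-0.1,0,0],[0,0,0,0],[0,0,0,0]]])

```text
t: 18.05
tool_pos: [0.4534, -0.3007, 0.2408]
tool_rot: [0.206, 1.561, -0.205]
contact_force: [0.8, 0.2, 0.6]
opening: -0.0003
```

```bash
python3 -c "
from h import *
to(.5205,-.0481)
a=report(.12)
im=ctrl.get_image('top');
for dx,dy in((0,-.0),(-.03,.03),(.03,-.03),(-.04,0),(0,.045),(.04,0),(0,-.045)):
    K=im['K'];T=im['extrinsics'];q=np.linalg.inv(T)@np.array([.5205+dx,-.0481+dy,.12,1]);c=K[0][2]-K[0][0]*q[0]/q[2];r=K[1][2]+K[1][1]*q[1]/q[2]
    c0,r0=int(round(c)),int(round(r));d=im['depth'][r0-1:r0+2,c0-1:c0+2];print((dx,dy),np.round(world(im,(r0,c0))[2],4),np.round(d.std(),4))
for t,z in(('pills',.075),('tape',.025),('pot',.06)):
    for d in ctrl.trace('top',t)[:2]:print(t,round(d['score'],2),np.round(world(im,d['pixel'],z),3))
im=ctrl.get_image('side');save(im,'sideend')
a=cv2.resize(im['pixels'][120:240,200:330],(780,720))[:600];cv2.imwrite('pics/side5.png',a[:,:,::-1])"
```

```text
t 18.05 tcp [ 0.4534 -0.3007  0.2408] open -0.0003 F [0.8 0.2 0.6] z axis [ 0.966 -0.259 -0.   ] x axis [-0.     0.001 -1.   ]
units y,z [ 6.0000e-04  1.0454e+00 -2.7000e-03]
g [ 5.737e-01 -3.000e-04]
b [ 0.489  -0.0763]
r [ 0.5452 -0.0258]
inner [ 0.5202 -0.0483  0.0653]
outer [ 0.5193 -0.0482  0.077 ]
inner green r,ang [0.072 0.732] post r,cover [ 0.042 -0.001] stripe r,cover [0.034 0.   ] post-stripe -0.001
outer green r,ang [0.073 0.722] post r,cover [0.041 0.026] stripe r,cover [ 0.034 -0.011] post-stripe 0.009
(0, -0.0) 0.1196 0.002
(-0.03, 0.03) 0.1199 0.0012
(0.03, -0.03) 0.1213 0.0008
(-0.04, 0) 0.1223 0.0018
(0, 0.045) 0.1218 0.0015
(0.04, 0) 0.1193 0.0015
(0, -0.045) 0.1192 0.0011
pills 0.62 [ 0.572 -0.269  0.075]
tape 0.64 [0.53  0.312 0.025]
pot 0.82 [ 0.408 -0.268  0.06 ]
```

View pics/side5.png

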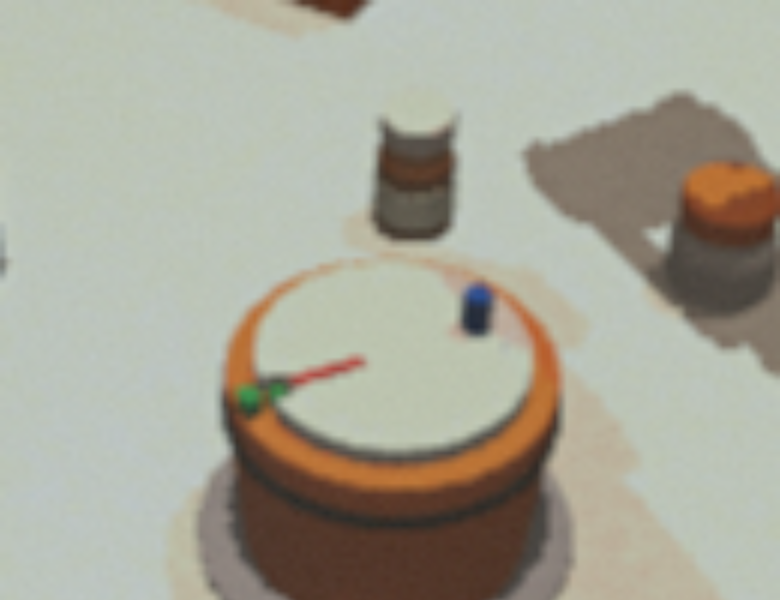

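Cover sits down at 120 mm with the pin in the notch, and the neighbours have not moved. Handing in.

```bash
python3 -c "
from station import ctrl
print(ctrl.finish_job())"
```

```text
the job is handed in; nothing more can be done
None
```

The drum is closed: the cover is turned so its notch sits over the green pin and is pressed down to its firm stop. I handed the job in at about 18.5 s of the 45 s allowed.

- **Turning:** I pushed the blue post clockwise with one fingertip, with the jaws open around it and not gripping. After a camera check I made one small second push, which left the cover about -0.002 rad from the pin.
- **Pressing:** With the fingers shut, I pressed the middle of the cover. The force was about 4–5 N on the way down, below the stated 6–10 N. At the stop it rose to about 17 N while the height no longer changed (TCP at 133.8 mm, so fingertips at about 120 mm).
- **Last checks:** The cover is at about -0.001 rad by the cover-edge fit. The fit to the drum's outer edge gave -0.011 to 0.026 rad; I trusted it less because its radius came out 1 mm short. The cover's top measured 119–122 mm by depth camera against 120 mm, and the side picture shows the pin in the notch.
- **Other objects:** The pill jar, tape roll and specimen pot measured within about 7 mm of their first readings, which I put down to detector scatter. Nothing touched them, and the arm was clear of everything at hand-in.

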